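Check an exhaust smoke meter with the amber glass cell

ROBOT

A 7-joint arm with a two-finger parallel gripper is mounted at the origin on the work surface. World frame = base frame: x ahead of the robot, y to its left, z up, the work surface at z = 0. Lengths are in m, angles in rad, forces in N, time in s.
With the tool pointing down it reaches from about 0.425 to 0.825 m from the base axis. Payload 3.6 kg.
Tool frame: the origin (TCP) lies midway between the tips of the shut fingers; the grasp point (between the pads) lies 19 mm behind it (arm.hold_point_z is the distance from the TCP to the grasp point, in m); z points along the fingers, y is the line along which they close (so a half turn about z gives the same grasp; the last joint's range is limited). The gripper opens to 85 mm and grips with 20 to 120 N. Pads are 22 mm wide; open, the fingers measure 114 mm over their backs; the gripper's body (76 mm by 85 mm) begins 54 mm behind the grasp point. The pads swing forward as they close: fully open they stand 13 mm farther back than shut.
Start: joints at [-1.329, 0.615, -0.013, 1.423, 0.008, 1.103, -0.04], TCP at [0.172, 0.627, 0.231] pointing down, gripper open.
Joint ranges: [-3.12, 3.12], [-0.3, 2.06], [-1.34, 1.32], [0.26, 2.42], [-1.36, 4.5], [0.01, 1.98], [-2.84, 2.84]. Speed limits (rad/s): [2.79, 2.79, 3.14, 3.14, 3.14, 3.14, 3.14].

INTERFACE

Orientations are given as a 3x3 rotation matrix whose columns are the frame's x, y, z axes.
In Python, from bench import read_state, vision, hand_in, arm gives the robot as it stands.
- The arm moves only by the shell command python3 -m jog 'ROWS' [OPENING] [FORCE]. ROWS is JSON, one flat list of numbers, 4 for each row, row after row: the shift along the world's x, y, z in mm, then the turn about the world's z in rad. A call has 1 to 12 rows; each row shifts and turns the commanded pose from where the row before left it; what a row does not reach is not made up. A row lasts 1/8 s, in which the tool goes at most 62.5 mm and 10.7 degrees, less where a joint would pass 70% of its speed; a pose out of reach is approached as far as the arm can. A call is refused whole if a number of a shift passes 62.5 or a number of a turn 0.188, either way. A call with a gripper value outside its range is refused whole. OPENING is the closure, from 0 (fully open) to 1 (shut), set as the call begins (- or left out, the last holds). The fingers move at their own pace and stop on an object; FORCE is the grip in N (left out, the last holds). Time passes only in rows, so rows that do not move let the fingers close. It gives the time, the measured TCP pose, the force, the opening and the grip force at its end, in the units of the state.
- read_state(): the state, without advancing time (a new reading comes with each control period).
- vision.camera(name): name is "scene" or "top" or "wrist"; returns a dict with "img" (480x640x3 uint8, red, green, blue), "range_z" (480x640 float32, m along the optical axis (not along the pixel's ray), 0 where there is no reading), "camera_matrix" (3x3 intrinsics, pixels), "eye" and "attitude" of the camera in the world. Camera axes: x right, y down, z forward; pixel columns grow to the right and rows downward; lengths in m; the calibration is good to about 2 mm. A picture is of the moment at which its call begins.
- hand_in(): hands the job in; it is judged then, once.
The state is a dict: "t": time; "q": joint angles; "dq": joint speeds; "effort": joint torques, N m; "eef_pos": TCP position; "tool_rot": TCP orientation; "contact_force": force on the tool from outside, world axes, zero at the start; "torque": the same for the moment, N m; "finger_gap": finger opening in m; "finger_force": force on a finger pad.
Only numpy, scipy, OpenCV 4.12 (cv2) and the standard library are available. Lean on these libraries where they do the work, as an engineer would, in place of code of your own. Each camera call takes 0.05 s, during which the arm holds its last target. There are 200 camera calls.

TASK

The smoke meter's yellow lamp flap was left open after cleaning: first swing it fully shut, so that its tab drops behind the housing's front rim. Then pick up the amber glass check cell with your fingers on its two white frosted faces only, never on the clear glass, and hold it upright in the middle of the meter's light path, square on, so that the light passes through its two clear faces. Finish while still holding it there, steady, touching neither the meter nor the tray, and leave the other cells and the things on the bench where they are.

Things in the scene. Friction and masses are not known exactly. Their poses are not given: they have to be found in the camera images.
- light (a point): middle of the level light path of the smoke meter, 70 mm above the bench, 55 mm above the base plate, half-way across the 100 mm gap between lamp housing (+y) and receiver (-y). Axes: x away from the robot across the beam, y along the beam, z up. The gap is open above and on both x sides. The beam shows as a thin yellow rod of light, 8 mm across, that nothing can touch
- meter: fixed grey bench instrument whose place and yaw change; origin under its base plate's centre, on the bench, axes as the light's. Base plate 120 (x) x 270 (y) x 15 mm. Lamp housing: 90 mm in x, y = +50 to +130 mm, top at 100 mm (104 with the flap shut). Receiver: a closed block, 90 mm in x, y = -50 to -115 mm, top at 95 mm. Both are centred on x = 0
- flap (a joint): angle of the yellow flap, the lamp housing's hinged top cover: 0 = fully shut, flat on the housing with its tab inside the front rim; 1.7 = widest open; starts at 0.9 to 1.5. Its free edge comes over towards the robot (-x) and down as it shuts. A stiff hinge (0.08 N m friction) keeps it where it is left; 1 to 2 N at the free edge moves it
- flap_hinge (a point): point on the flap's level hinge line (along the meter's y), half-way along its width, at mid thickness, at the top of the housing's far side: in the light frame x = +45, y = +90, z = +32 mm. The flap is a plate 90 mm from hinge to free edge, 80 mm wide (along y), 4 mm thick, with a 14 mm tab under its free edge. The axes turn with the flap
- flap_edge (a point): middle of the flap's free edge, on its outer (upper when shut) face, 90 mm from the hinge; its axes turn with the flap: z is normal to the outer face, -x points from the hinge to the free edge
- amber_center (a point): centre of the amber (orange) solid glass check cell, an upright block 24 mm (its x) by 30 mm (its y) by 60 mm tall, about 110 g, centre 36 mm above the bench at the start. Its two y faces (24 mm wide, 30 mm apart, full height) are white frosted plates 3 mm thick, the faces to grip (amber_c1, amber_c2); its two x faces are clear glass (amber_c0), so its x axis goes along the light
- tray: fixed shallow tray, grey cloth floor 120 x 270 mm; floor 6 mm, rim 8 mm above the bench; origin under its centre on the bench. Three cells (amber, green, blue) stand in a row along its y axis near -90, 0 and +90 mm, up to 15 mm off in x; which stands where and how each is turned changes
- green_center (a point): centre of the green check cell, same shape as the amber one; leave it alone
- blue_center (a point): centre of the blue check cell, same shape as the amber one; leave it alone
- spanner: steel spanner lying on the bench beyond the middle, bystander
- screwdriver: screwdriver lying at the left, bystander
- spray_can: blue spray can, 58 mm across, 180 mm tall, standing at the left, bystander; origin under its foot
- jar: glass jar with black lid, 64 mm across, 85 mm tall, at the right, bystander; origin under its foot
- socket: upright steel spark plug socket, 28 mm across, 60 mm tall, near right, bystander; origin under its foot
Things that resemble listed ones, but are neither listed nor needed, are in the scene too. Leave any black look-alike of the part that bears amber_center alone.

How it is judged:
By the outcome, as a careful person would: the job done as asked, in the order asked, and still so for the second after the job is handed in, while the arm keeps its last pose, push and grip.
It also fails if it takes over 58 s, if anything falls off the work surface, if the arm or the gripper's body presses on something with over 40 N, if the wrist force passes 120 N, or if a joint passes its speed limit or range.

## Working session

There is one attempt and no reset: what is moved stays moved. The work goes in short steps, Python scripts to look and compute and a shell command to move; the robot and the scene stay as the last step left them, time stands still between calls to the robot, and variables do not carry over. Pictures are saved under pics/ and viewed, at most 10 in all, crops included, and the job is handed in when it is done.

```bash
mkdir -p pics; ls; cat > h.py <<'E'
import numpy as np,cv2
from bench import read_state, vision, hand_in, arm
def grab(n,save=None):
    c=vision.camera(n)
    if save: cv2.imwrite('pics/'+save,c['img'][:,:,::-1])
    np.savez('last_'+n+'.npz',**{k:np.array(v) for k,v in c.items()})
    return c
def load(n): return dict(np.load('last_'+n+'.npz'))
def cloud(c):
    K=c['camera_matrix'];z=c['range_z'];v,u=np.mgrid[:480,:640]
    p=np.stack([(u-K[0,2])/K[0,0]*z,(v-K[1,2])/K[1,1]*z,z],-1)
    return p@np.array(c['attitude']).T+np.array(c['eye'])
def ray(c,u,v,h):
    K=c['camera_matrix'];d=np.array(c['attitude'])@np.array([(u-K[0,2])/K[0,0],(v-K[1,2])/K[1,1],1])
    e=np.array(c['eye']);return e+d*(h-e[2])/d[2]
E
python3 - <<'E'
from h import *
a=grab('top','top.png');b=grab('scene','scene.png')
for c in(a,b):print(c['eye'],c['attitude'],c['camera_matrix'])
s=read_state();print(s['t'],s['eef_pos'],s['tool_rot'],s['finger_gap'],arm.hold_point_z,[x for x in dir(arm) if x[0]!='_'])
E
```

```text
pics
[ 0.27813736 -0.00785213  1.62865397] [[-0.01033406 -0.98523419  0.17089996]
 [-0.99993965  0.01081929  0.00190811]
 [-0.00372895 -0.17086993 -0.98528654]] [[493.54444655   0.         321.73789817]
 [  0.         493.54444655 241.43436352]
 [  0.           0.           1.        ]]
[ 0.95185659 -0.71586113  1.06663516] [[ 0.87005471  0.39295491 -0.29764281]
 [ 0.4927541  -0.67602955  0.54788452]
 [ 0.01407858 -0.62335422 -0.78181283]] [[470.83493238   0.         320.05222933]
 [  0.         470.83493238 244.44729806]
 [  0.           0.           1.        ]]
0.1 [0.17181776 0.6261689  0.23024971] [[-9.64364299e-01  2.64577383e-01 -5.55038253e-04]
 [ 2.64577958e-01  9.64361678e-01 -2.24911955e-03]
 [-5.98085443e-05 -2.31582149e-03 -9.99997317e-01]] 0.08551095759508824 0.0187 ['PlanningError', 'hold_point_z']
```

View pics/top.png

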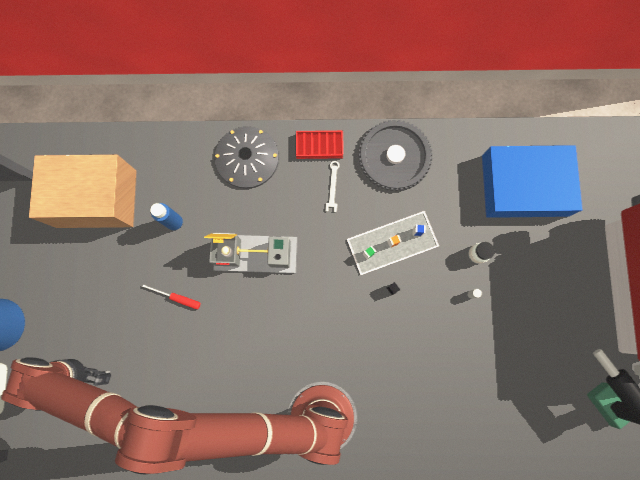

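View pics/scene.png

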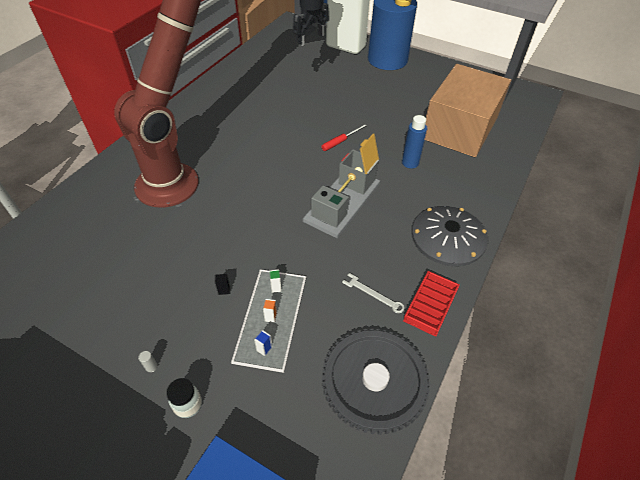

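The top view shows the meter at about (250,252), with its lamp housing and open flap at (220,245) and its receiver at (279,250). The amber cell is in the middle of the tray at (395,240), green is at (370,252), blue at (420,230), and the black decoy at (393,289). The scene view agrees.

```bash
python3 - <<'E'
from h import *
for n,win in (('top',((190,310,225,285),(340,445,205,275))),('scene',((290,390,120,240),(225,310,260,375)))):
    c=load(n);P=cloud(c);hsv=cv2.cvtColor(c['img'],cv2.COLOR_RGB2HSV);H,S,V=hsv[...,0].astype(int),hsv[...,1],hsv[...,2]
    def sub(w):
        m=np.zeros((480,640),bool);m[w[2]:w[3],w[0]:w[1]]=1;return m&(c['range_z']>0)
    m=sub(win[0])
    def rect(nm,mm):
        q=P[mm]
        if len(q)<5: print(n,nm,len(q));return
        r=cv2.minAreaRect((q[:,:2]*1000).astype(np.float32));print(n,nm,len(q),np.round(np.array(r[0]),1),np.round(r[1],1),round(r[2],1),'z',np.round(np.percentile(q[:,2],[5,50,95])*1000,1))
    for lo,hi in((.010,.020),(.088,.104)): rect('meter%.3f'%lo,m&(P[...,2]>lo)&(P[...,2]<hi)&(S<60))
    y=m&(H>18)&(H<32)&(S>120)&(V>120)
    k,l,st,ce=cv2.connectedComponentsWithStats(y.astype(np.uint8))
    for i in range(1,k):
        if st[i,4]>8:
            rect('yel',l==i);print(st[i],P[l==i].min(0).round(3),P[l==i].max(0).round(3))
    m=sub(win[1])
    for nm,a,b in(('amber',6,18),('green',45,80),('blue',105,130)):
        mm=m&(H>a)&(H<b)&(S>120)&(V>70);rect(nm,mm);rect(nm+'top',mm&(P[...,2]>.055))
    rect('celltops',m&(P[...,2]>.058))
    t=m&(P[...,2]>.058);k,l,st,ce=cv2.connectedComponentsWithStats(t.astype(np.uint8))
    for i in range(1,k): rect('c%d %s'%(i,ce[i].round()),l==i)
E
```

```text
top meter0.010 1326 [516.8 207.8] [158.3 366.2] 9.9 z [10.6 14.6 19. ]
top meter0.088 613 [523.9 224.7] [246.6  94.7] 87.5 z [ 89.2  94.6 101.5]
top yel 181 [551.3 305.1] [82.8 41.2] 87.8 z [111.4 174.8 190.1]
[204 233  33  10 181] [0.531 0.264 0.017] [0.573 0.346 0.197]
top yel 41 [520.9 200.2] [62.4  7.2] 85.6 z [68.4 73.3 78.8]
[248 250  20   3  41] [0.515 0.169 0.067] [0.523 0.231 0.082]
top amber 14 [ 558.2 -249.2] [15.4 41.2] 76.9 z [11.9 42.9 68.6]
top ambertop 5 [ 553.  -242.6] [23.2 14. ] 28.6 z [57.3 61.9 70.7]
top green 46 [ 516.  -158.5] [22.4 19.2] 37.6 z [59.4 64.5 71.2]
top greentop 45 [ 516.  -158.5] [22.4 19.2] 37.6 z [59.7 64.8 71.2]
top blue 66 [ 588.7 -323.3] [20.5 25.4] 85.8 z [23.1 61.5 69.7]
top bluetop 47 [ 588.7 -324.2] [17.  24.9] 89.5 z [58.5 64.  69.8]
top celltops 213 [ 552.8 -239.8] [ 30.2 214.2] 23.0 z [59.3 64.5 70.1]
top c1 [420. 228.] 68 [ 589.  -322.2] [28.2 25.2] 84.1 z [58.8 63.8 69.6]
top c2 [395. 240.] 74 [ 553.5 -239.4] [24.6 31.4] 23.7 z [59.7 64.8 70.3]
top c3 [369. 251.] 71 [ 516.1 -157.7] [23.5 30.6] 38.4 z [59.8 64.8 70.6]
scene meter0.010
[... 482 characters left out ...]
.1 -240.5] [24.6 24.7] 21.0 z [61.5 65.5 68.2]
scene green 62 [ 506.7 -145.8] [22.  58.2] 40.9 z [60.6 65.  67.7]
scene greentop 60 [ 517.7 -158.5] [22.  24.6] 40.9 z [61.7 65.1 67.7]
scene blue 155 [ 579.8 -322.1] [22.5 53.8] 78.7 z [12.8 63.3 68.2]
scene bluetop 100 [ 591.  -324.1] [21.5 25.1] 84.3 z [59.1 64.8 68.4]
scene celltops 381 [ 522.  -265.7] [140.1 211.4] 35.4 z [59.4 64.8 68.2]
scene c1 [275. 275.] 102 [ 518.1 -159.3] [23.7 33.8] 36.7 z [60.6 65.1 68. ]
scene c2 [226. 277.] 15 [ 411.8 -228.5] [ 3.  23.2] 36.6 z [58.5 60.  61.7]
scene c3 [269. 305.] 123 [ 555.4 -241.5] [24.5 33.8] 21.3 z [60.1 64.8 68.2]
scene c4 [263. 338.] 141 [ 591.3 -323.8] [31.1 25.3] 86.2 z [60.4 64.8 68.3]
```

```bash
python3 -m jog '[48,-36,5,0.026,48,-36,5,0.026,48,-36,5,0.026,48,-36,5,0.026,48,-36,5,0.026,48,-36,5,0.026,48,-36,5,0.026,48,-36,5,0.026,48,-36,5,0.022,0,0,0,0,0,0,0,0]' 1 40
python3 - <<'E'
from h import *
c=grab('wrist','w1.png');s=read_state();print(s['q'],s['eef_pos'],s['tool_rot'],c['eye'],c['attitude'])
E
```

```text
t: 1.48
eef_pos: [0.6033, 0.3031, 0.2754]
tool_rot: [[-0.999, 0.038, -0.002], [0.038, 0.999, 0.0], [0.002, 0.0, -1.0]]
contact_force: [-0.1, 1.1, 0.0]
finger_gap: 0.0001
finger_force: 0.0
[-0.47905017  0.62704636 -0.03819678  1.27044754  0.02175685  1.24609088
  1.01815761] [0.60255191 0.30425501 0.27570024] [[-9.99361088e-01  3.56702895e-02 -2.24656406e-03]
 [ 3.56685879e-02  9.99363359e-01  7.93010389e-04]
 [ 2.27342072e-03  7.12371957e-04 -9.99997162e-01]] [0.52105394 0.3050682  0.41860269] [[ 3.93701072e-02  9.46783484e-01  3.19454266e-01]
 [ 9.99224275e-01 -3.75976059e-02 -1.17161514e-02]
 [ 9.18056995e-04  3.19667724e-01 -9.47529263e-01]]
```

View pics/w1.png

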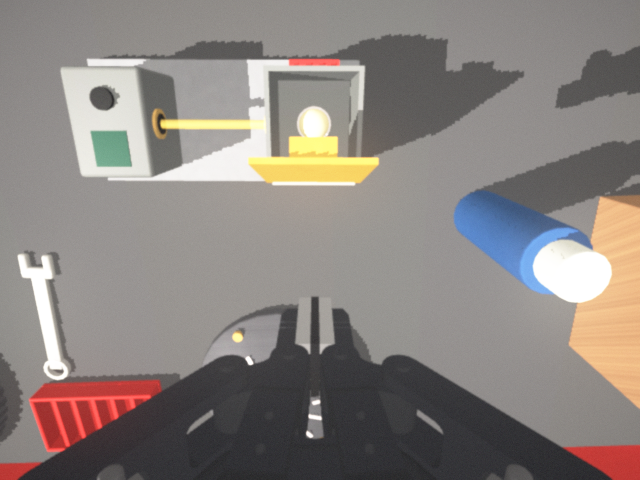

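The wrist view shows the housing at (265–363, 65–185), the flap nearly edge-on at rows 157–182, the tab at (313,147), the beam at row 125 (columns 165–265), and the receiver at (110,120). Next I measure the meter pose and the flap angle from it.

```bash
python3 - <<'E'
from h import *
c=load('wrist');P=cloud(c);hsv=cv2.cvtColor(c['img'],cv2.COLOR_RGB2HSV);H,S,V=[hsv[...,i].astype(int) for i in range(3)]
win=np.zeros((480,640),bool);win[40:195,50:400]=1;win&=c['range_z']>0
def rect(nm,mm):
    mm=cv2.morphologyEx(mm.astype(np.uint8),cv2.MORPH_OPEN,np.ones((3,3)))>0
    q=P[mm];r=cv2.minAreaRect((q[:,:2]*1000).astype(np.float32));print(nm,len(q),np.round(r[0],1),np.round(r[1],1),round(r[2],2),'z',np.round(np.percentile(q[:,2],[5,50,95])*1000,1))
g=win&(S<60)
rect('plate',g&(P[...,2]>.008)&(P[...,2]<.022))
cols=np.arange(640)[None,:]<200
rect('recv',g&(P[...,2]>.085)&(P[...,2]<.103)&cols)
rect('hous',g&(P[...,2]>.090)&(P[...,2]<.108)&~cols)
y=win&(H>18)&(H<32)&(S>110)&(V>100)
b=y&(cols|(np.arange(640)[None,:]<262))&(P[...,2]>.05)&(P[...,2]<.09)&(np.arange(480)[:,None]<150)
v,u=np.nonzero(b);
f=np.polyfit(u,v,1)
for uu in(170,255):print('beam',ray(c,uu,np.polyval(f,uu),.07))
fl=y&(np.arange(480)[:,None]>=156)
q=P[fl];print('flap',len(q),q.min(0),q.max(0))
for lo in np.arange(.10,.2,.01):
    k=q[(q[:,2]>lo)&(q[:,2]<lo+.01)]
    if len(k):print(round(lo,2),len(k),k.mean(0).round(4),k[:,0].min().round(4),k[:,0].max().round(4))
t=load('top');P=cloud(t);hsv=cv2.cvtColor(t['img'],cv2.COLOR_RGB2HSV);m=np.zeros((480,640),bool);m[230:246,200:240]=1
m&=(hsv[...,0]>18)&(hsv[...,0]<32)&(hsv[...,1]>110);q=P[m];
for lo in np.arange(.10,.2,.01):
    k=q[(q[:,2]>lo)&(q[:,2]<lo+.01)]
    if len(k):print('top',round(lo,2),len(k),k.mean(0).round(4))
E
```

```text
plate 14171 [524.1 214.2] [270.1 120.3] 87.46 z [14.1 15.7 20.1]
recv 7777 [520.6 132.2] [66.1 89.7] 87.92 z [91.5 95.1 98.2]
hous 1984 [529.6 303.9] [80.3 93.4] 87.56 z [ 92.6 100.3 105.9]
beam [0.52227939 0.17486142 0.07      ]
beam [0.52757801 0.25126029 0.07      ]
flap 2842 [ 5.44099451e-01  2.62730875e-01 -1.41299364e-04] [0.57887124 0.37327779 0.19065291]
0.1 11 [0.5738 0.2985 0.1061] 0.571 0.5755
0.11 141 [0.5711 0.3061 0.1158] 0.5688 0.5737
0.12 182 [0.5679 0.3011 0.1258] 0.5656 0.5708
0.13 201 [0.5649 0.3025 0.1358] 0.5624 0.5683
0.14 223 [0.5619 0.3029 0.1458] 0.5594 0.5651
0.15 230 [0.559  0.3038 0.1555] 0.5562 0.5623
0.16 275 [0.5559 0.3014 0.1651] 0.553 0.5594
0.17 316 [0.5531 0.305  0.1748] 0.5499 0.5559
0.18 1194 [0.5477 0.3038 0.1869] 0.5441 0.5534
0.19 26 [0.5484 0.3136 0.1902] 0.545 0.5503
top 0.1 2 [0.571  0.3052 0.1056]
top 0.11 14 [0.5675 0.2922 0.1152]
top 0.12 13 [0.5658 0.3195 0.1241]
top 0.13 4 [0.5591 0.267  0.1373]
top 0.14 14 [0.5587 0.2954 0.1451]
top 0.15 10 [0.557  0.3212 0.1545]
top 0.16 12 [0.5517 0.287  0.1661]
top 0.17 42 [0.5413 0.3059 0.1762]
top 0.18 54 [0.5421 0.3054 0.1847]
top 0.19 10 [0.5431 0.2993 0.192 ]
```

Three measurements agree on the meter: centre (524,214) mm, yaw −2.4°, flap at about 73°. Swinging it shut now.

```bash
python3 -m jog '[0,0,-53,0,0,0,-53,0,-25,0,0,0,-12,0,0,0,-8,0,-3,0,-7,0,-3,0,-10,1,-7,0,-9,1,-8,0,-7,0,-10,0,-5,0,-11,0,-4,0,-12,0,0,0,0,0]'
python3 -m jog '[-1,0,-4,0,-1,0,-4,0,0,0,-2,0,0,0,-2,0,0,0,0,0]'
```

```text
t: 3.02
eef_pos: [0.5158, 0.3042, 0.1146]
tool_rot: [[-0.999, 0.037, -0.003], [0.037, 0.999, -0.002], [0.003, -0.002, -1.0]]
contact_force: [-0.0, -0.3, -0.2]
finger_gap: -0.0
finger_force: 0.0
t: 3.65
eef_pos: [0.5148, 0.3048, 0.1042]
tool_rot: [[-0.999, 0.038, -0.0], [0.038, 0.999, -0.0], [0.0, -0.0, -1.0]]
contact_force: [0.7, -0.6, 0.6]
finger_gap: -0.0002
finger_force: 0.1
```

```bash
python3 -m jog '[0,0,-2,0,0,0,-2,0,0,0,0,0,0,0,0,0]'
python3 - <<'E'
from h import *
c=grab('scene','s2.png');im=c['img'][110:250,280:420,::-1];cv2.imwrite('pics/s2c.png',cv2.resize(im,None,fx=4,fy=4))
E
```

```text
t: 4.15
eef_pos: [0.5149, 0.3049, 0.1038]
tool_rot: [[-0.999, 0.038, 0.001], [0.038, 0.999, 0.0], [-0.001, 0.0, -1.0]]
contact_force: [-4.2, -3.2, 18.4]
finger_gap: 0.0
finger_force: 9.3
```

View pics/s2c.png

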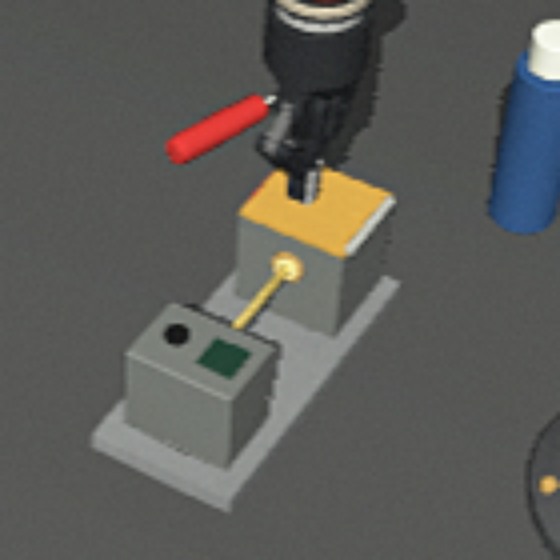

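The flap now lies flat and yellow across the housing top, with the fingertip on it at 18 N and at the expected height of 104 mm. Moving over the amber cell.

```bash
python3 -m jog '[0,0,45,0,0,0,55,0,2,-30,50,-0.18,3,-36,0,-0.18,3,-36,0,-0.18,3,-36,0,-0.18,3,-36,0,-0.18,3,-36,0,-0.18,3,-36,0,-0.18,3,-36,0,-0.18,3,-36,0,-0.18,3,-36,0,-0.18]'
python3 -m jog '[3,-36,0,-0.18,3,-36,0,-0.18,3,-40,0,-0.18,3,-40,0,-0.18,2,-40,0,-0.19,0,0,0,0,0,0,0,0]' 0.3
python3 -m jog '[3,-36,0,-0.18,3,-36,0,-0.18,3,-40,0,-0.18,3,-40,0,-0.18,1,-39,0,-0.187,0,0,0,0,0,0,0,0]' 0.3
python3 - <<'E'
from h import *
c=grab('wrist','w2.png');s=read_state();print(s['q'],s['eef_pos'],c['eye'])
E
```

```text
t: 5.7
eef_pos: [0.5437, -0.0499, 0.2502]
tool_rot: [[0.269, 0.963, -0.0], [0.963, -0.269, 0.001], [0.001, -0.001, -1.0]]
contact_force: [-0.2, -0.5, -0.2]
finger_gap: -0.0001
finger_force: 0.0
t: 6.58
eef_pos: [0.5572, -0.2388, 0.2498]
tool_rot: [[0.921, 0.388, -0.0], [0.388, -0.921, 0.002], [0.0, -0.002, -1.0]]
contact_force: [0.3, 0.8, 0.2]
finger_gap: 0.0599
finger_force: 0.0
[-0.04048013  0.61003524  0.70717085  1.54506468 -0.4229081   1.14529952
 -0.41602909] [ 0.55740151 -0.23824078  0.24988847] [ 0.63407489 -0.20797633  0.39281941]out of range; nothing moved
```

View pics/w2.png

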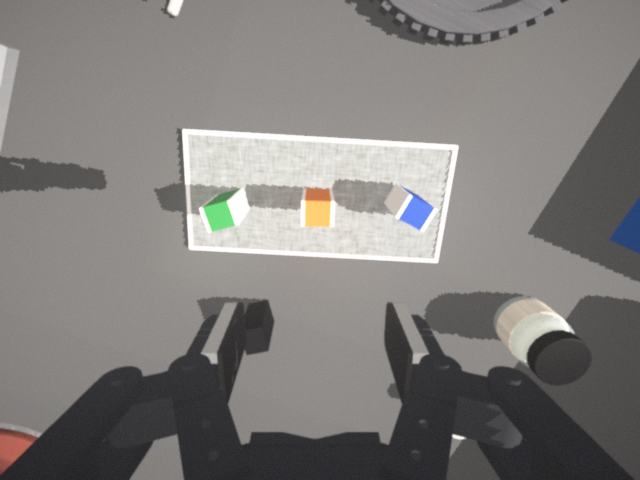

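My second call was refused (0.19 rad is over the limit), and the third, corrected one ran. The wrist view shows the amber cell at (318,207), standing square to the fingers, with green at (225,210) and blue at (412,207). Next I refine the amber pose.

```bash
python3 - <<'E'
from h import *
c=load('wrist');P=cloud(c);m=np.zeros((480,640),np.uint8);m[180:240,285:350]=1
t=(m>0)&(P[...,2]>.06)&(P[...,2]<.075)
q=P[t];print(len(q),cv2.minAreaRect((q[:,:2]*1000).astype(np.float32)),np.percentile(q[:,2],[5,50,95]))
v,u=np.nonzero(t);r=cv2.minAreaRect(np.c_[u,v].astype(np.float32));b=cv2.boxPoints(r);print(b)
w=np.array([ray(c,*k,.066)[:2]*1000 for k in b]);print(w.round(1),w.mean(0))
e=w[1]-w[0];f=w[2]-w[1];print([ (np.hypot(*x).round(1),np.degrees(np.arctan2(x[1],x[0])).round(2)) for x in(e,f)])
s=read_state();R=s['tool_rot'];print('tool y ang',np.degrees(np.arctan2(R[1][1],R[0][1])))
E
```

```text
893 ((556.385498046875, -242.3815460205078), (24.53919219970703, 30.00977897644043), 21.952606201171875) [0.06472044 0.06634882 0.06754113]
[[301. 199.]
 [334. 199.]
 [334. 226.]
 [301. 226.]]
[[ 563.  -223.6]
 [ 574.5 -251. ]
 [ 551.3 -261.3]
 [ 539.4 -233.1]] [ 557.03193946 -242.2551856 ]
[(np.float64(29.8), np.float64(-67.19)), (np.float64(25.4), np.float64(-156.25))]
tool y ang -67.08306564152448
```

```bash
python3 -m jog '[-1,-4,-50,0,0,0,-50,0,0,0,-50,0,0,0,-40,0,0,0,-25,0,0,0,-10,0,0,0,0,0,0,0,0,0]'
python3 -m jog '[0,0,0,0,0,0,0,0,0,0,0,0,0,0,0,0,0,0,0,0,0,0,0,0]' 1 40
```

```text
t: 7.62
eef_pos: [0.557, -0.2444, 0.0267]
tool_rot: [[0.922, 0.387, 0.002], [0.387, -0.922, -0.001], [0.002, 0.002, -1.0]]
contact_force: [0.5, -0.1, -0.2]
finger_gap: 0.0601
finger_force: 0.0
t: 8.38
eef_pos: [0.5565, -0.2443, 0.0262]
tool_rot: [[0.922, 0.387, 0.001], [0.387, -0.922, -0.0], [0.001, 0.001, -1.0]]
contact_force: [-0.5, 1.3, 5.4]
finger_gap: 0.0295
finger_force: 40.2
```

```bash
python3 -m jog '[0,0,20,0,0,0,50,0,0,0,60,0,0,0,44,0,0,0,0,0]'
python3 -m jog '[-3,38,0,0.094,-3,38,0,0.094,-3,38,0,0.094,-3,38,0,0.094,-3,38,0,0.094,-3,38,0,0.094,-3,38,0,0.094,-3,38,0,0.094,-2,38,0,0.094,-2,38,0,0.094,-2,38,0,0.094,-2,40,0,0.095]'
python3 -m jog '[0,0,0,0,0,0,0,0,0,0,0,0]'
python3 - <<'E'
from h import *
c=grab('wrist','w3.png');s=read_state();print(s['q'],s['eef_pos'],c['eye']);grab('scene')
E
```

```text
t: 9.0
eef_pos: [0.5575, -0.2462, 0.2043]
tool_rot: [[0.922, 0.386, 0.008], [0.386, -0.922, -0.004], [0.006, 0.007, -1.0]]
contact_force: [0.3, 0.1, -1.2]
finger_gap: 0.0294
finger_force: 39.8
t: 10.5
eef_pos: [0.5227, 0.2144, 0.1982]
tool_rot: [[0.043, 0.999, -0.003], [0.999, -0.043, -0.001], [-0.002, -0.003, -1.0]]
contact_force: [0.4, -0.0, -2.0]
finger_gap: 0.0298
finger_force: 39.9
t: 10.88
eef_pos: [0.524, 0.2118, 0.199]
tool_rot: [[0.048, 0.999, -0.001], [0.999, -0.048, -0.001], [-0.001, -0.001, -1.0]]
contact_force: [0.7, 0.4, -1.3]
finger_gap: 0.0296
finger_force: 39.9
[-0.6798461   0.54191248  0.40031361  1.72521787 -0.25305002  0.92648516
 -0.2257352 ] [0.52408469 0.21203743 0.19915795] [0.52840844 0.29384694 0.34188729]
```

View pics/w3.png

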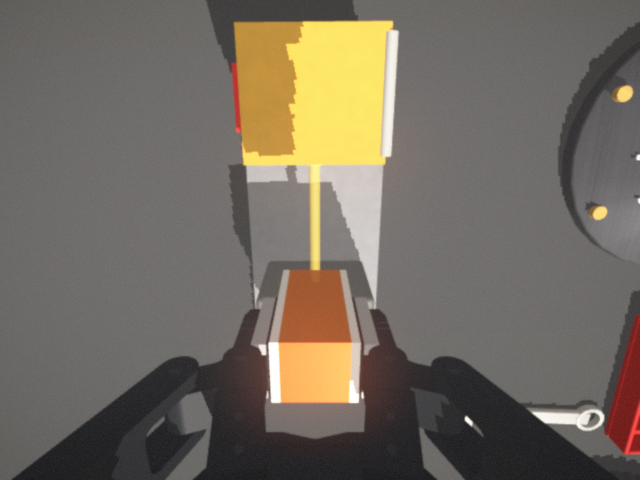

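The cell is held by its white faces: clear front face at (315,305), top face at (317,372), with the beam at column 315. The flap is flat and shut at (318,93). Next I measure the pose of the held cell.

```bash
python3 - <<'E'
from h import *
c=load('wrist');P=cloud(c);hsv=cv2.cvtColor(c['img'],cv2.COLOR_RGB2HSV);H,S=hsv[...,0].astype(int),hsv[...,1]
R=np.array(read_state()['tool_rot']);T=np.array(read_state()['eef_pos'])
o=np.zeros((480,640),bool);o[262:405,265:365]=1;o&=(H<18)&(S>120)&(c['range_z']>0)
for n,a,b in(('front',275,340),('top',348,398)):
    mm=o.copy();mm[:a]=0;mm[b:]=0;q=P[mm];m=q.mean(0);u,s,vt=np.linalg.svd(q-m,full_matrices=False)
    print(n,len(q),m.round(4),'normal',vt[2].round(3),'rms',(s[2]/len(q)**.5).round(5),q.min(0).round(4),q.max(0).round(4))
# top rectangle from orange + white at z near top
zt=np.median(P[355:395,290:345,2]);t=(P[...,2]>zt-.004)&(P[...,2]<zt+.004);t[:335]=0;t[410:]=0;t[:,:262]=0;t[:,368:]=0
t=cv2.morphologyEx(t.astype(np.uint8),cv2.MORPH_OPEN,np.ones((3,3)))>0
q=P[t];print('top',zt,cv2.minAreaRect((q[:,:2]*1000).astype(np.float32)),T)
mm=o.copy();mm[348:]=0;v,u=np.nonzero(mm);print('front rows',v.min(),P[v.min()+1,300:340,2].mean())
c=load('scene');P=cloud(c);hsv=cv2.cvtColor(c['img'],cv2.COLOR_RGB2HSV)
k=(hsv[...,0]<18)&(hsv[...,1]>120)&(np.linalg.norm(P-T-[0,0,.01],axis=-1)<.06)
q=P[k];print('scene amber',len(q), q.min(0),q.max(0)) if k.any() else print('none')
E
```

```text
front 3957 [0.5247 0.2237 0.2156] normal [-0.048 -0.999  0.003] rms 0.00031 [0.5128 0.2222 0.1842] [0.5367 0.2251 0.2382]
top 1767 [0.5186 0.2119 0.2391] normal [-0.004 -0.002  1.   ] rms 0.00051 [0.5122 0.2011 0.2374] [0.5407 0.223  0.2411]
top 0.23911273142696174 ((524.2088012695312, 212.11285400390625), (25.758575439453125, 35.3431396484375), 86.64006042480469) [0.5240976  0.212315   0.19925662]
front rows 270 0.18483259629025003
scene amber 164 [0.49089554 0.19665972 0.17599563] [0.53287264 0.22689525 0.24958133]
```

```bash
python3 -m jog '[0,2,-40,0.005,0,0,-40,0,0,0,-30,0,0,0,-19,0,0,0,-10,0,0,0,0,0,0,0,0,0,0,0,0,0]'
python3 - <<'E'
from h import *
c=grab('wrist','w4.png');P=cloud(c);hsv=cv2.cvtColor(c['img'],cv2.COLOR_RGB2HSV);H,S=hsv[...,0].astype(int),hsv[...,1]
o=np.zeros((480,640),bool);o[262:405,265:365]=1;o&=(H<18)&(S>120)&(c['range_z']>0)
for n,a,b in(('front',275,340),('top',348,398)):
    mm=o.copy();mm[:a]=0;mm[b:]=0;q=P[mm];m=q.mean(0);u,s,vt=np.linalg.svd(q-m,full_matrices=False);print(n,m.round(4),vt[2].round(3))
print(read_state()['eef_pos'])
p=np.zeros((480,640),bool);p[5:270,200:420]=1;p&=(H>18)&(H<32)&(S>110);q=P[p&(P[...,2]>.095)&(P[...,2]<.115)]
print('flap',len(q),cv2.minAreaRect((q[:,:2]*1000).astype(np.float32)),np.percentile(q[:,2],[2,50,98]))
q=P[p&(P[...,2]>.06)&(P[...,2]<.085)];print('beam',len(q),np.median(q,0))
grab('scene');d=load('scene')['img'][110:250,280:420,::-1];cv2.imwrite('pics/s4.png',cv2.resize(d,None,fx=4,fy=4))
E
```

```text
t: 11.98
eef_pos: [0.5246, 0.216, 0.0612]
tool_rot: [[0.04, 0.999, 0.002], [0.999, -0.04, 0.001], [0.001, 0.002, -1.0]]
contact_force: [-0.2, 0.0, -1.1]
finger_gap: 0.0294
finger_force: 40.0
front [0.5252 0.2285 0.0795] [-0.054 -0.998 -0.024]
top [0.5176 0.2163 0.1013] [ 0.006  0.012 -1.   ]
[0.52445426 0.21600752 0.06110381]
flap 48733 ((526.1334228515625, 293.3031921386719), (59.28623962402344, 62.788169860839844), 88.29412841796875) [0.1030664  0.10437399 0.1057121 ]
beam 558 [0.52563541 0.24788212 0.07377673]
```

View pics/s4.png

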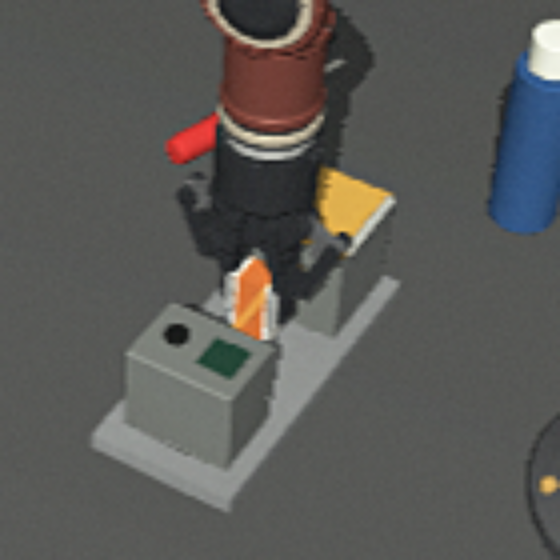

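View pics/w4.png

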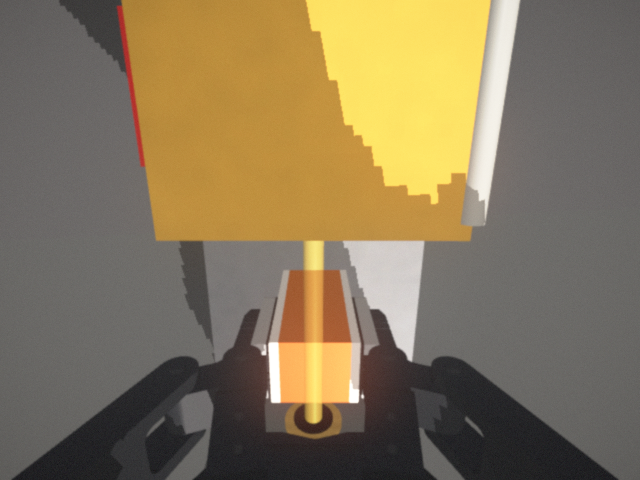

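Both views show the beam going through the middle of the cell's clear faces, the flap shut, and nothing touching the meter. I'll make a 1 mm trim, let it settle and hand in.

```bash
python3 -m jog '[0,-1,-1,0,0,0,0,0,0,0,0,0,0,0,0,0,0,0,0,0,0,0,0,0]' && python3 -c "
from h import *
print(hand_in())"
```

```text
t: 12.82
eef_pos: [0.524, 0.2148, 0.0593]
tool_rot: [[0.04, 0.999, -0.0], [0.999, -0.04, 0.0], [0.0, -0.0, -1.0]]
contact_force: [0.1, 0.1, -1.1]
finger_gap: 0.0294
finger_force: 40.0
the job is handed in; nothing more can be done
None
```

I shut the flap first, then gripped the amber cell by its frosted faces; it was still held square and upright in the middle of the light path, touching neither meter nor tray, when I handed the job in at about 12.8 s (no verdict came back).

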